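# Catch the falling lid of the shielded test box and lower it shut

### The arm

A 6-joint arm with a two-finger parallel gripper is mounted at the origin on the work surface. World frame = base frame: x ahead of the robot, y to its left, z up, the work surface at z = 0. Lengths are in m, angles in rad, forces in N, time in s.
With the tool pointing down it reaches from about 0.3 to 0.875 m from the base axis. Payload 6.4 kg.
Tool frame: the origin (TCP) lies midway between the tips of the shut fingers; the grasp point (between the pads) lies 19 mm behind it (ctrl.pinch_z is the distance from the TCP to the grasp point, in m); z points along the fingers, y is the line along which they close (so a half turn about z gives the same grasp; the last joint's range is limited). The gripper opens to 85 mm and grips with 20 to 120 N. Pads are 22 mm wide; open, the fingers measure 114 mm over their backs; the gripper's body (76 mm by 85 mm) begins 54 mm behind the grasp point. The pads swing forward as they close: fully open they stand 13 mm farther back than shut.
Start: joints at [-0.206, 0.181, 1.607, -0, 1.354, -0.206], TCP at [0.575, 0, 0.231] pointing down, gripper open.
Joint ranges: [-2.99, 2.99], [-0.89, 2.07], [0.3, 2.58], [-1.14, 4.28], [0, 2.63], [-3.12, 3.12]. Speed limits (rad/s): [2.57, 2.57, 3.01, 3.14, 3.14, 3.14].

### API

Orientations are given as a unit quaternion [w, x, y, z].
In Python, from bench import ctrl gives the robot as it stands.
- The arm moves only by the tool apply_moves, never from a script. Its argument "moves" is a list of rows, each an object with "jaw": the opening, from 0 (shut) to 1 (fully open); "offset": the shift along the tool's x, y, z in mm, a list of three; "rot": the turn, a rotation vector about the tool's x, y, z in degrees, a list of three. In form: [{"jaw": jaw, "offset": [dx, dy, dz], "rot": [ax, ay, az]}, ...]. A call has exactly 5 rows; each row shifts and turns the commanded pose from where the row before left it, along the tool's axes as they then stand; what a row does not reach is not made up. A row lasts 1/8 s, in which the tool goes at most 62.5 mm and 10.7 degrees, less where a joint would pass 70% of its speed; a pose out of reach is approached as far as the arm can. A call is refused whole if a number of a shift passes 62.5 or a number of a turn 10.7, either way. A call with a gripper value outside its range is refused whole. The fingers move at their own pace and stop on an object; the grip force is fixed at half the most. Time passes only in rows, so rows that do not move let the fingers close, or fill a call up. It gives the time, the measured TCP pose, the force, the opening and the grip force at its end, in the units of the state.
- ctrl.get_obs(): the state, without advancing time (a new reading comes with each control period).
- ctrl.camera(name): name is "scene" or "side" or "wrist"; returns (picture, depth): 420x560x3 uint8, red, green, blue; 420x560 float32, m along the optical axis (not along the pixel's ray), 0 where there is no reading.
- ctrl.camera_params(name): a dict with "K" (3x3 intrinsics, pixels), "cam_to_world" (4x4, takes a point from camera to world coordinates); the wrist camera has in their place "mount" (4x4, takes a point from camera to tool coordinates, whose origin is the TCP and whose axes are the flange's). Camera axes: x right, y down, z forward; pixel columns grow to the right and rows downward; lengths in m; the calibration is good to about 2 mm. A picture is of the moment at which its call begins: read the wrist's pose just before it. camera_params takes no time and is no camera call.
- ctrl.hand_in(): hands the job in; it is judged then, once.
Trained networks look in the newest picture that a camera, given by its name, has taken for a name from the list of things; names that differ only in an ending like _2 or _b are one class to them, and where a whole thing is asked for, a point or a joint stands for the part that bears it (a point fixed in the world has none). Each returns a list of dicts, best first, with "score" (0 to 1); they miss things now and then, are a little off and sometimes report something else, mostly with a low value. They report only what shows in the picture. A call takes as long as a camera call. They do not tell look-alikes from the thing itself.
- ctrl.outline_of(camera, target): "region" (420x560 bool, what is visible of it) and "position" ([column, row] in pixels, amid what is visible of it).
The state is a dict: "time_s": time; "q": joint angles; "dq": joint speeds; "joint_efforts": joint torques, N m; "eef_pos": TCP position; "eef_rot": TCP orientation; "wrist_force": force on the tool from outside, world axes, zero at the start; "torque": the same for the moment, N m; "opening": opening from 0.0 (shut) to 1.0 (fully open); "grasp_force": force on a finger pad.
Only numpy, scipy, OpenCV 4.12 (cv2) and the standard library are available. Lean on these libraries where they do the work, as an engineer would, in place of code of your own. Each camera call takes 0.05 s, during which the arm holds its last target. There are 200 camera calls.

### The job

Close the aluminium test box on the bench: with a finger, tip its open lid forward past upright so that it starts to fall by itself free of the hand, get a finger under the falling lid's front edge to catch it, and lower it slowly onto the box so that it lands without a bang, fully shut. Only touch the lid lightly with the outside of the fingers, never grip it, and leave the other things on the bench where they are. Finish with the hand clear.

Things in the scene. Friction and masses are not known exactly. Their poses are not given: they have to be found in the camera images.
- testbox: Bare aluminium open-topped box fixed to the bench, 130 mm deep (its x) x 150 mm wide (its y) x 90 mm high, walls 6 mm, a circuit board inside. Origin: centre of its underside, on the bench. Its x axis points from the front to the hinge side (roughly away from the robot), y along the hinge, z up.
- lid (a joint): Lid angle: 0 = shut flat on the rim, 1.57 = upright, 1.78 = its stop, leaning away from the robot. Starts just beyond upright. Friction holds the lid within about 0.1 rad of upright (beyond, it may creep back to its stop); tipped 0.25 rad forward and let go it falls shut in some 3 s on a worn damper, reaching 0.6 to 1 rad/s, too hard a landing; below 0.45 rad/s (75 mm/s at the edge) is gentle.
- lid_hinge (a point): Middle of the hinge axis, at the lid's underside, on the far upper edge of the box: 90 mm above the bench, 65 mm behind the box's centre. The lid is a flat aluminium plate, 165 mm from hinge to free edge, 150 mm wide, 8 mm thick, about 0.35 kg, no handle.
- lid_edge (a point): Middle of the lid's free edge, on its underside (the face towards the box when shut), 165 mm from the hinge; moves with the lid. About 2 N upward here carries the lid. When shut, the lid overhangs the box's front wall by 35 mm, with free space below down to the bench.
- multimeter_mid (a point): Centre of a loose black hand-held meter lying on the bench, 150 x 75 x 35 mm (41 with its dial); leave alone.
- solder_mid (a point): Centre of a loose metal solder spool, 60 mm diameter, 40 mm high, beside the box; leave alone.
- flux_mid (a point): Centre of a loose amber glass jar, 40 mm diameter, 75 mm high, beside the box; leave alone.
- driver_mid (a point): Centre of a loose screwdriver 160 mm long lying on the bench in front of the box; leave alone.
- mouse_mid (a point): Centre of a loose round white computer mouse, 64 mm diameter, 32 mm high; leave alone.
- heatsink_mid (a point): Centre of a loose aluminium block 50 x 40 x 25 mm to the right of the box; leave alone.
- pot_mid (a point): Centre of a loose grey plastic cup, 70 mm diameter, 60 mm high, to the left of the box; leave alone.
Not all that is in view belongs to the job. Leave any black look-alike of the testbox alone.

How it is judged:
By the outcome, as a careful person would: the job done as asked, in the order asked, and still so for the second after the job is handed in, with the robot touching nothing.
It also fails if it takes over 48 s, if anything falls off the work surface, if the arm or the gripper's body presses on something with over 40 N, if the wrist force passes 120 N, or if a joint passes its speed limit or range.

## Working session

There is one attempt and no reset: what is moved stays moved. The work goes in short steps, Python scripts to look and compute and a tool call to move; the robot and the scene stay as the last step left them, time stands still between calls to the robot, and variables do not carry over. Pictures are saved under pics/ and viewed, at most 10 in all, crops included, and the job is handed in when it is done.

Besides the shell and the picture viewer there is one more tool, called after "Call:" as name(argument=value, ...), one argument or row to a line, values as JSON. apply_moves: Moves the arm, as the interface text tells. Its arguments: {"type":"object","properties":{"moves":{"type":"array"}},"required":["moves"]}

```bash
mkdir -p pics; cat > h.py <<'E'
import numpy as np, cv2
from bench import ctrl
def pts(cam,depth,mask):
    P=ctrl.camera_params(cam);K=P["K"];T=P["cam_to_world"]
    v,u=np.nonzero(mask&(depth>0));d=depth[v,u]
    p=np.c_[(u-K[0][2])*d/K[0][0],(v-K[1][2])*d/K[1][1],d,np.ones(len(d))]
    return (p@np.array(T).T)[:,:3]
E
python3 - <<'E'
from h import *
ims=[]
for c in ["scene","side"]:
    im,d=ctrl.camera(c); ims.append(im)
    for t in ["testbox","lid","multimeter_mid","solder_mid","flux_mid","driver_mid","mouse_mid","heatsink_mid","pot_mid"]:
        for r in ctrl.outline_of(c,t)[:2]:
            p=pts(c,d,r["region"])
            print(c,t,round(r["score"],2),np.round(r["position"]),np.round(np.median(p,0),3),np.round(np.percentile(p,2,0),3),np.round(np.percentile(p,98,0),3))
    cv2.imwrite(f"pics/{c}.png",im[:,:,::-1])
print(ctrl.get_obs())
E
```

```text
scene testbox 0.94 [343. 248.] [0.625 0.14  0.088] [0.485 0.058 0.009] [0.667 0.228 0.252]
scene testbox 0.78 [202. 210.] [ 0.477 -0.198  0.098] [ 0.356 -0.281  0.006] [ 0.536 -0.116  0.102]
scene lid 0.68 [357. 251.] [0.643 0.16  0.185] [0.538 0.091 0.031] [0.669 0.236 0.253]
scene multimeter_mid 0.61 [412. 192.] [0.337 0.367 0.033] [0.266 0.301 0.004] [0.395 0.436 0.041]
scene solder_mid 0.74 [272. 282.] [ 0.635 -0.01   0.037] [ 0.6   -0.037  0.004] [0.655 0.017 0.043]
scene flux_mid 0.95 [394. 248.] [0.549 0.282 0.05 ] [0.524 0.266 0.009] [0.557 0.3   0.077]
scene flux_mid 0.47 [429. 238.] [0.508 0.372 0.037] [0.484 0.338 0.001] [0.549 0.401 0.061]
scene driver_mid 0.67 [301. 213.] [0.418 0.055 0.021] [0.318 0.037 0.   ] [0.457 0.074 0.027]
scene mouse_mid 0.89 [142. 186.] [ 0.326 -0.381  0.023] [ 0.293 -0.414  0.   ] [ 0.345 -0.355  0.032]
scene mouse_mid 0.38 [357. 249.] [0.643 0.16  0.188] [0.613 0.091 0.092] [0.669 0.234 0.253]
scene heatsink_mid 0.76 [247. 292.] [ 0.65  -0.084  0.023] [ 0.62  -0.111  0.005] [ 0.674 -0.057  0.028]
scene pot_mid 0.64 [430. 240.] [0.51  0.372 0.
[... 1301 characters left out ...]
y([-2.06315692e-01,  1.80783127e-01,  1.60703322e+00, -1.32016711e-05,
        1.35381605e+00, -2.06281705e-01]), 'dq': array([ 1.43338475e-03,  1.82158868e-03,  1.52604107e-03, -2.28894817e-05,
       -1.84048080e-03, -4.53120104e-04]), 'joint_efforts': array([ 2.39797737e-04, -4.44860780e+01, -3.51678765e+01, -4.78611528e-04,
        7.95043597e-04,  8.12113171e-06]), 'eef_pos': array([5.74992835e-01, 5.78167396e-06, 2.31281874e-01]), 'eef_rot': array([-1.31024312e-05,  7.07117792e-01,  7.07095770e-01, -1.62692031e-05]), 'wrist_force': array([-0.14020231,  0.21711635, -0.55380984]), 'torque': array([-0.00637802, -0.00037259,  0.02466674]), 'grasp_force': 0.0, 'opening': 0.9989633091540797}
```

```bash
python3 - <<'E'
import cv2,numpy as np
a=cv2.imread("pics/scene.png");b=cv2.imread("pics/side.png")
cv2.imwrite("pics/both.png",cv2.resize(np.hstack([a[100:340,80:480],b[80:320,160:560]]),(800,240)))
cv2.imwrite("pics/crop.png",cv2.resize(a[150:320,260:440],None,fx=3,fy=3))
E
```

```text
(no output)
```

View pics/scene.png

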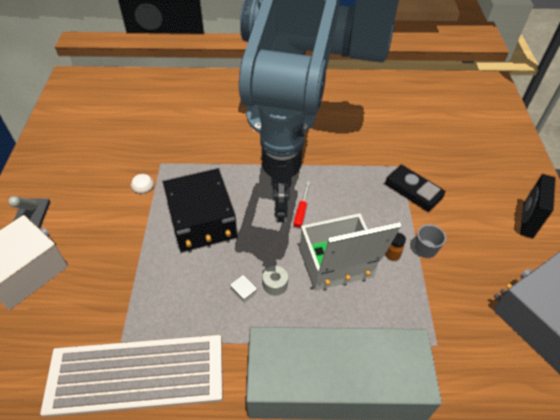

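View pics/crop.png

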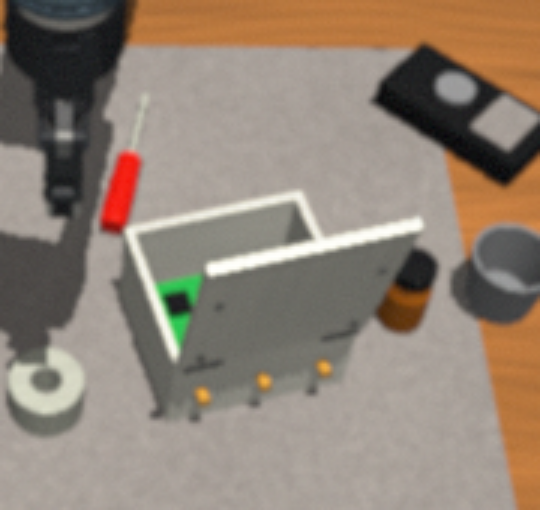

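Scene view: the aluminium box with its raised lid is at (343,248), with the green board visible inside. The black look-alike is shut, at (202,210), and the grey block at the bottom right is background. I choose (343,248), and the crop confirms it. Next I'll fit its pose.

```bash
cat >> h.py <<'E'
def lid():
    im,d=ctrl.camera("scene")
    p=pts("scene",d,np.ones(d.shape,bool))
    return im,p
E
python3 - <<'E'
from h import *
im,p=lid()
s=p[(p[:,0]>.5)&(p[:,0]<.72)&(p[:,1]>.05)&(p[:,1]<.26)&(p[:,2]>.12)&(p[:,2]<.27)]
# back face of lid
for _ in range(4):
    c=s.mean(0);n=np.linalg.svd(s-c,full_matrices=False)[2][2];n*=np.sign(n[0]);r=(s-c)@n
    s=s[abs(r)<max(.002,2*r.std())] if _<3 else s
yaw=np.arctan2(n[1],n[0]);print("n",n,"c",c,"yaw deg",np.degrees(yaw),"rms",r.std(),len(s),"theta",np.pi/2+np.arcsin(-n[2]),np.pi/2-np.arcsin(-n[2]))
ex=np.array([np.cos(yaw),np.sin(yaw),0]);ey=np.array([-ex[1],ex[0],0])
print("ey range",np.percentile(s@ey,[1,99]),"z",np.percentile(s[:,2],[1,50,99]),"x low/high",[np.round(np.median((s@ex)[(s[:,2]>a)&(s[:,2]<a+.02)]),4) for a in(.12,.16,.2,.23)])
b=p[(p[:,0]>.45)&(p[:,0]<.72)&(p[:,1]>.04)&(p[:,1]<.26)&(p[:,2]>.085)&(p[:,2]<.094)]
print("rim ex",np.percentile(b@ex,[1,5,95,99]),"ey",np.percentile(b@ey,[1,5,95,99]))
print("ex",ex,"ey",ey)
E
```

```text
n [ 0.94307012  0.2618616  -0.20505424] c [0.64887619 0.16357804 0.19163301] yaw deg 15.518339673391539 rms 0.0006391294841014474 1546 theta 1.7773154526953239 1.3642772008944692
ey range [-0.08894932  0.05843811] z [0.12117296 0.19409739 0.25124131] x low/high [np.float64(0.6562), np.float64(0.6646), np.float64(0.6729), np.float64(0.6793)]
rim ex [0.50894946 0.51013489 0.64882113 0.64999655] ey [-0.08968889 -0.08920489  0.05771005  0.06036898]
ex [0.96354486 0.26754681 0.        ] ey [-0.26754681  0.96354486  0.        ]
```

Call:
apply_moves(
  moves=[
    {"jaw": 0, "offset": [0, 0, 0], "rot": [0, 0, -7.75]},
    {"jaw": 0, "offset": [0, 0, 0], "rot": [0, 0, -7.75]},
    {"jaw": 0, "offset": [46, -42, 20], "rot": [0, 0, 0]},
    {"jaw": 0, "offset": [46, -42, 20], "rot": [0, 0, 0]},
    {"jaw": 0, "offset": [46, -42, 20], "rot": [0, 0, 0]},
  ],
)

```text
time_s: 1.68
eef_pos: [0.4223, 0.0956, 0.1734]
eef_rot: [0.0, 0.606, 0.796, 0.0]
wrist_force: [0.6, 1.0, 0.6]
opening: -0.002
grasp_force: 0.0
```

Call:
apply_moves(
  moves=[
    {"jaw": 0, "offset": [0, 0, 0], "rot": [-10, 0, 0]},
    {"jaw": 0, "offset": [0, 0, 0], "rot": [-10, 0, 0]},
    {"jaw": 0, "offset": [0, 0, 0], "rot": [-10, 0, 0]},
    {"jaw": 0, "offset": [0, 0, 0], "rot": [-10, 0, 0]},
    {"jaw": 0, "offset": [0, 0, 0], "rot": [-5, 0, 0]},
  ],
)

```text
time_s: 2.3
eef_pos: [0.4339, 0.0956, 0.1801]
eef_rot: [0.233, 0.559, 0.736, 0.303]
wrist_force: [-2.4, 2.9, -2.1]
opening: -0.001
grasp_force: 0.0
```

```bash
cat >> h.py <<'E'
from scipy.spatial.transform import Rotation as R
EX=np.array([.96354,.26755,0]);EY=np.array([-.26755,.96354,0])
def st():
    o=ctrl.get_obs();r=R.from_quat(o["eef_rot"],scalar_first=True).as_matrix();e=o["eef_pos"]
    print("t",round(o["time_s"],2),"box ex,ey,z mm",np.round([1e3*e@EX,1e3*e@EY,1e3*e[2]],1),"z-axis",np.round([r[:,2]@EX,r[:,2]@EY,r[2,2]],2),"y-axis",np.round([r[:,1]@EX,r[:,1]@EY,r[2,1]],2),"F",np.round(o["wrist_force"],2),"q",np.round(o["q"],2),"open",round(o["opening"],2))
E
python3 -c "
from h import *
st()"
```

```text
t 2.3 box ex,ey,z mm [443.7 -24.  180.1] z-axis [ 0.71 -0.   -0.71] y-axis [0.71 0.   0.71] F [-2.37  2.94 -2.14] q [-0.4  -0.67  2.58  0.74  0.71 -1.12] open -0.0
```

Call:
apply_moves(
  moves=[
    {"jaw": 0, "offset": [0, -11, 27], "rot": [0, 0, 0]},
    {"jaw": 0, "offset": [0, -11, 27], "rot": [0, 0, 0]},
    {"jaw": 0, "offset": [0, -11, 27], "rot": [0, 0, 0]},
    {"jaw": 0, "offset": [0, -11, 27], "rot": [0, 0, 0]},
    {"jaw": 0, "offset": [0, 0, 0], "rot": [0, 0, 0]},
  ],
)

```text
time_s: 2.92
eef_pos: [0.4733, 0.1091, 0.0718]
eef_rot: [0.226, 0.561, 0.737, 0.302]
wrist_force: [-0.6, 0.3, -0.5]
opening: -0.003
grasp_force: 0.0
```

```bash
python3 -c "
from h import *
st()"
```

```text
t 2.92 box ex,ey,z mm [485.2 -21.5  71.8] z-axis [ 0.7   0.   -0.71] y-axis [ 0.71 -0.    0.7 ] F [-0.59  0.29 -0.51] q [-0.28 -0.06  2.51  1.58  0.38 -1.99] open -0.0
```

Call:
apply_moves(
  moves=[
    {"jaw": 0, "offset": [0, 42, -42], "rot": [0, 0, 0]},
    {"jaw": 0, "offset": [0, 42, -42], "rot": [0, 0, 0]},
    {"jaw": 0, "offset": [0, 42, -42], "rot": [0, 0, 0]},
    {"jaw": 0, "offset": [0, 42, -42], "rot": [0, 0, 0]},
    {"jaw": 0, "offset": [0, 42, 42], "rot": [0, 0, 0]},
  ],
)

```text
time_s: 3.55
eef_pos: [0.5425, 0.1305, 0.2787]
eef_rot: [0.247, 0.542, 0.732, 0.33]
wrist_force: [2.3, -2.3, 1.8]
opening: -0.002
grasp_force: 0.0
```

```bash
python3 -c "
from h import *
st()"
```

```text
t 3.55 box ex,ey,z mm [557.7 -19.4 278.7] z-axis [ 0.75  0.02 -0.66] y-axis [0.66 0.02 0.75] F [ 2.26 -2.3   1.79] q [-0.18 -0.41  2.26  0.66  0.6  -0.9 ] open -0.0
```

Call:
apply_moves(
  moves=[
    {"jaw": 0, "offset": [0, 40, -10], "rot": [0, 0, 0]},
    {"jaw": 0, "offset": [0, 34, 38], "rot": [0, 0, 0]},
    {"jaw": 0, "offset": [0, 34, 38], "rot": [0, 0, 0]},
    {"jaw": 0, "offset": [0, 34, 38], "rot": [0, 0, 0]},
    {"jaw": 0, "offset": [0, 0, 0], "rot": [0, 0, 0]},
  ],
)

```text
time_s: 4.18
eef_pos: [0.7045, 0.1835, 0.2818]
eef_rot: [0.226, 0.55, 0.738, 0.32]
wrist_force: [-0.6, -0.1, 0.2]
opening: 0.0
grasp_force: 0.0
```

```bash
python3 -c "
from h import *
st()
cv2.imwrite('pics/a.png',cv2.resize(ctrl.camera('side')[0][60:270,160:440,::-1],None,fx=2.5,fy=2.5))"
```

```text
t 4.17 box ex,ey,z mm [727.9 -11.6 281.8] z-axis [ 0.72  0.03 -0.69] y-axis [0.69 0.01 0.72] F [-0.56 -0.07  0.22] q [-0.01  0.06  1.84  0.49  0.51 -0.64] open 0.0
```

View pics/a.png

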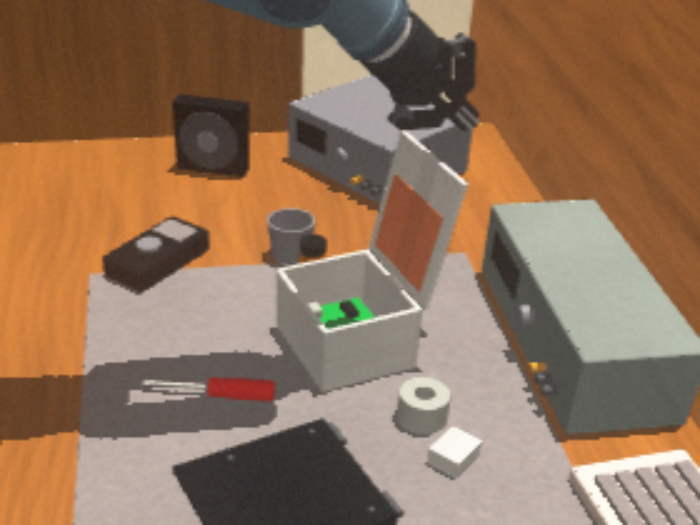

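Call:
apply_moves(
  moves=[
    {"jaw": 0, "offset": [0, 0, 0], "rot": [7.5, 0, 0]},
    {"jaw": 0, "offset": [0, 0, 0], "rot": [7.5, 0, 0]},
    {"jaw": 0, "offset": [0, -9, 10], "rot": [0, 0, 0]},
    {"jaw": 0, "offset": [0, -9, 10], "rot": [0, 0, 0]},
    {"jaw": 0, "offset": [0, -9, 8], "rot": [0, 0, 0]},
  ],
)

```text
time_s: 4.85
eef_pos: [0.6924, 0.1818, 0.2403]
eef_rot: [0.151, 0.574, 0.774, 0.221]
wrist_force: [0.1, 1.1, -0.0]
opening: 0.002
grasp_force: 0.0
```

```bash
python3 -c "
from h import *
st()
cv2.imwrite('pics/b.png',cv2.resize(ctrl.camera('side')[0][60:200,260:400,::-1],None,fx=4,fy=4))"
```

```text
t 4.85 box ex,ey,z mm [715.8 -10.1 240.3] z-axis [ 0.51  0.03 -0.86] y-axis [0.86 0.01 0.52] F [ 0.15  1.07 -0.01] q [ 0.02  0.17  1.7   0.23  0.77 -0.4 ] open 0.0
```

View pics/b.png

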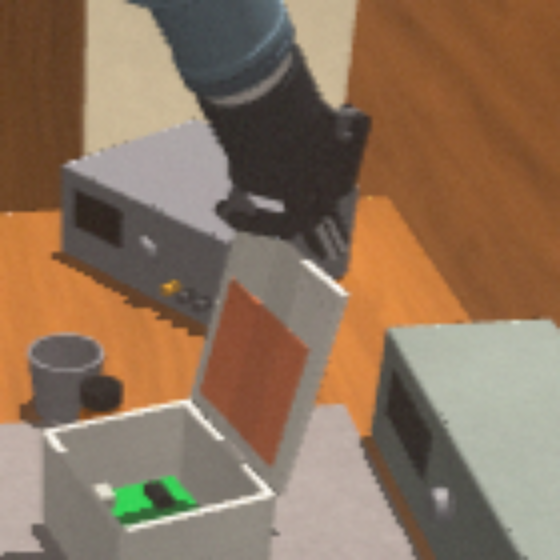

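Call:
apply_moves(
  moves=[
    {"jaw": 0, "offset": [0, -6.9, -4.1], "rot": [0, 0, 0]},
    {"jaw": 0, "offset": [0, -6.9, -4.1], "rot": [0, 0, 0]},
    {"jaw": 0, "offset": [0, -6.9, -4.1], "rot": [0, 0, 0]},
    {"jaw": 0, "offset": [0, -6.9, -4.1], "rot": [0, 0, 0]},
    {"jaw": 0, "offset": [0, -6.9, -4.1], "rot": [0, 0, 0]},
  ],
)

```text
time_s: 5.52
eef_pos: [0.657, 0.1702, 0.2448]
eef_rot: [0.153, 0.573, 0.773, 0.223]
wrist_force: [1.8, 0.2, 3.6]
opening: -0.0
grasp_force: 1.7
```

```bash
cat >> h.py <<'E'
def theta():
    # lid angle from the back-face plane, in the box frame
    im,p=lid(); b=np.c_[p@EX,p@EY,p[:,2]]
    best=None
    s=b[(b[:,0]>.45)&(b[:,0]<.70)&(b[:,1]>-.083)&(b[:,1]<.052)&(b[:,2]>.1)&(b[:,2]<.27)]
    h=np.array([.6395,.090]); r=s[:,[0,2]]-h
    # distance to the lid's outer face for each angle
    A=np.arange(0,1.8,.01)
    f=[((abs(r[:,0]*np.sin(a)+r[:,1]*np.cos(a)-.008)<.003)&(-r[:,0]*np.cos(a)+r[:,1]*np.sin(a)>.02)&(-r[:,0]*np.cos(a)+r[:,1]*np.sin(a)<.166)).sum() for a in A]
    i=int(np.argmax(f)); a=A[i]
    print("theta",round(a,3),"n",f[i],"edge ex,z",np.round(1e3*(h+.165*np.array([-np.cos(a),np.sin(a)]))),"t",ctrl.get_obs()["time_s"])
    return im
E
python3 -c "
from h import *
st();theta()"
```

```text
t 5.53 box ex,ey,z mm [678.6 -11.7 244.8] z-axis [ 0.52  0.03 -0.85] y-axis [0.85 0.01 0.52] F [1.81 0.24 3.62] q [-0.    0.08  1.79  0.25  0.76 -0.43] open -0.0
theta 1.62 n 1952 edge ex,z [648. 255.] t 5.575
```

Call:
apply_moves(
  moves=[
    {"jaw": 0, "offset": [0, -8.6, -5.1], "rot": [0, 0, 0]},
    {"jaw": 0, "offset": [0, -8.6, -5.1], "rot": [0, 0, 0]},
    {"jaw": 0, "offset": [0, -8.6, -5.1], "rot": [0, 0, 0]},
    {"jaw": 0, "offset": [0, -8.6, -5.1], "rot": [0, 0, 0]},
    {"jaw": 0, "offset": [0, -8.6, -5.1], "rot": [0, 0, 0]},
  ],
)

```text
time_s: 6.2
eef_pos: [0.6074, 0.1554, 0.2416]
eef_rot: [0.151, 0.574, 0.774, 0.222]
wrist_force: [0.2, -0.3, 0.5]
opening: 0.001
grasp_force: 0.3
```

```bash
python3 -c "
from h import *
st();theta()"
```

```text
t 6.2 box ex,ey,z mm [626.9 -12.8 241.6] z-axis [ 0.52  0.03 -0.86] y-axis [0.86 0.01 0.52] F [ 0.16 -0.26  0.53] q [-0.04 -0.04  1.92  0.27  0.77 -0.48] open 0.0
theta 1.31 n 2857 edge ex,z [597. 249.] t 6.25
```

Call:
apply_moves(
  moves=[
    {"jaw": 0, "offset": [0, 26, -42.5], "rot": [0, 0, 0]},
    {"jaw": 0, "offset": [0, -42.5, -26], "rot": [0, 0, 0]},
    {"jaw": 0, "offset": [0, -42.5, -26], "rot": [-5, 0, 0]},
    {"jaw": 0, "offset": [0, -35, 30], "rot": [-5, 0, 0]},
    {"jaw": 0, "offset": [0, -26, 30], "rot": [-5, 0, 0]},
  ],
)

```text
time_s: 6.88
eef_pos: [0.5028, 0.1235, 0.2091]
eef_rot: [0.227, 0.549, 0.738, 0.322]
wrist_force: [1.2, 2.0, 0.3]
opening: 0.002
grasp_force: 0.0
```

```bash
python3 -c "
from h import *
st();theta()"
```

```text
t 6.88 box ex,ey,z mm [517.5 -15.5 209.1] z-axis [ 0.72  0.03 -0.69] y-axis [0.69 0.01 0.72] F [1.19 2.02 0.31] q [-0.24 -0.4   2.39  0.79  0.57 -1.08] open 0.0
theta 1.2 n 3208 edge ex,z [580. 244.] t 6.925
```

Call:
apply_moves(
  moves=[
    {"jaw": 0, "offset": [0, -5, 8], "rot": [0, 0, 0]},
    {"jaw": 0, "offset": [0, -5, 7], "rot": [0, 0, 0]},
    {"jaw": 0, "offset": [0, 0, 0], "rot": [0, 0, 0]},
    {"jaw": 0, "offset": [0, 0, 0], "rot": [0, 0, 0]},
    {"jaw": 0, "offset": [0, 0, 0], "rot": [0, 0, 0]},
  ],
)

```text
time_s: 7.55
eef_pos: [0.5075, 0.1256, 0.1922]
eef_rot: [0.225, 0.549, 0.738, 0.321]
wrist_force: [0.3, -0.3, -0.3]
opening: 0.0
grasp_force: 0.0
```

```bash
python3 -c "
from h import *
st();theta()"
```

```text
t 7.55 box ex,ey,z mm [522.6 -14.8 192.2] z-axis [ 0.72  0.04 -0.69] y-axis [0.69 0.01 0.72] F [ 0.26 -0.27 -0.35] q [-0.23 -0.34  2.39  0.85  0.53 -1.15] open 0.0
theta 1.02 n 3337 edge ex,z [553. 231.] t 7.6
```

Call:
apply_moves(
  moves=[
    {"jaw": 0, "offset": [0, 0, 0], "rot": [0, 0, 0]},
    {"jaw": 0, "offset": [0, 0, 0], "rot": [0, 0, 0]},
    {"jaw": 0, "offset": [0, -2, 0], "rot": [0, 0, 0]},
    {"jaw": 0, "offset": [0, -3, 0], "rot": [0, 0, 0]},
    {"jaw": 0, "offset": [0, -3, 0], "rot": [0, 0, 0]},
  ],
)

```text
time_s: 8.22
eef_pos: [0.5015, 0.124, 0.1853]
eef_rot: [0.224, 0.549, 0.739, 0.321]
wrist_force: [-0.7, 0.2, -0.2]
opening: -0.0
grasp_force: 0.3
```

```bash
python3 -c "
from h import *
st();theta()"
```

```text
t 8.22 box ex,ey,z mm [516.4 -14.6 185.3] z-axis [ 0.72  0.04 -0.69] y-axis [0.69 0.01 0.72] F [-0.71  0.22 -0.24] q [-0.24 -0.35  2.41  0.87  0.53 -1.18] open -0.0
theta 0.74 n 3289 edge ex,z [518. 201.] t 8.275
```

Call:
apply_moves(
  moves=[
    {"jaw": 0, "offset": [0, -1, 0], "rot": [0, 0, 0]},
    {"jaw": 0, "offset": [0, -3, 0.5], "rot": [0, 0, 0]},
    {"jaw": 0, "offset": [0, -4, 0.5], "rot": [0, 0, 0]},
    {"jaw": 0, "offset": [0, -4, 0.5], "rot": [0, 0, 0]},
    {"jaw": 0, "offset": [0, -4, 1], "rot": [0, 0, 0]},
  ],
)

```text
time_s: 8.9
eef_pos: [0.4927, 0.1215, 0.1722]
eef_rot: [0.224, 0.549, 0.738, 0.321]
wrist_force: [-0.9, -0.7, 0.2]
opening: 0.003
grasp_force: 0.4
```

```bash
python3 -c "
from h import *
st();im=theta()
cv2.imwrite('pics/c.png',cv2.resize(ctrl.camera('side')[0][60:230,230:430,::-1],None,fx=3.5,fy=3.5))"
```

```text
t 8.9 box ex,ey,z mm [507.2 -14.7 172.2] z-axis [ 0.72  0.04 -0.69] y-axis [0.69 0.01 0.72] F [-0.88 -0.67  0.15] q [-0.26 -0.35  2.44  0.92  0.52 -1.25] open 0.0
theta 0.64 n 3202 edge ex,z [507. 189.] t 8.95
```

View pics/c.png

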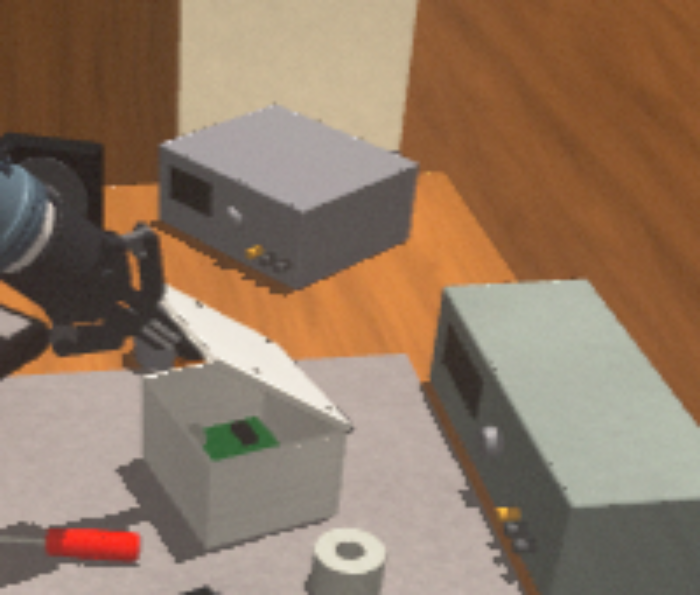

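Call:
apply_moves(
  moves=[
    {"jaw": 0, "offset": [0, -4.5, 1.3], "rot": [0, 0, 0]},
    {"jaw": 0, "offset": [0, -4.5, 1.3], "rot": [0, 0, 0]},
    {"jaw": 0, "offset": [0, -4.5, 1.3], "rot": [0, 0, 0]},
    {"jaw": 0, "offset": [0, -4.5, 1.3], "rot": [0, 0, 0]},
    {"jaw": 0, "offset": [0, -4.5, 1.3], "rot": [0, 0, 0]},
  ],
)

```text
time_s: 9.62
eef_pos: [0.4821, 0.1187, 0.1514]
eef_rot: [0.224, 0.549, 0.738, 0.321]
wrist_force: [-1.5, 0.1, -0.2]
opening: 0.003
grasp_force: 0.6
```

Call:
apply_moves(
  moves=[
    {"jaw": 0, "offset": [0, -4.8, 2], "rot": [0, 0, 0]},
    {"jaw": 0, "offset": [0, -4.8, 2], "rot": [0, 0, 0]},
    {"jaw": 0, "offset": [0, -4.8, 2], "rot": [0, 0, 0]},
    {"jaw": 0, "offset": [0, -4.8, 2], "rot": [0, 0, 0]},
    {"jaw": 0, "offset": [0, -4.8, 2], "rot": [0, 0, 0]},
  ],
)

```text
time_s: 10.25
eef_pos: [0.473, 0.1164, 0.1271]
eef_rot: [0.224, 0.549, 0.738, 0.321]
wrist_force: [-2.2, -1.5, -0.3]
opening: 0.0
grasp_force: 0.7
```

```bash
python3 -c "
from h import *
st();theta()"
```

```text
t 10.25 box ex,ey,z mm [486.9 -14.4 127.1] z-axis [ 0.72  0.04 -0.69] y-axis [0.69 0.01 0.72] F [-2.15 -1.45 -0.27] q [-0.3  -0.28  2.52  1.16  0.48 -1.55] open 0.0
theta 0.35 n 2996 edge ex,z [485. 147.] t 10.3
```

Call:
apply_moves(
  moves=[
    {"jaw": 0, "offset": [0, -4.5, 2.8], "rot": [0, 0, 0]},
    {"jaw": 0, "offset": [0, -4.5, 2.8], "rot": [0, 0, 0]},
    {"jaw": 0, "offset": [0, -4.5, 2.8], "rot": [0, 0, 0]},
    {"jaw": 0, "offset": [0, -4.5, 2.8], "rot": [0, 0, 0]},
    {"jaw": 0, "offset": [0, -4.5, 2.8], "rot": [0, 0, 0]},
  ],
)

```text
time_s: 10.92
eef_pos: [0.4675, 0.1151, 0.1012]
eef_rot: [0.224, 0.549, 0.738, 0.32]
wrist_force: [-1.6, -1.5, -0.5]
opening: -0.003
grasp_force: 1.0
```

```bash
python3 -c "
from h import *
st();theta()"
```

```text
t 10.93 box ex,ey,z mm [481.3 -14.2 101.2] z-axis [ 0.72  0.04 -0.69] y-axis [0.69 0.01 0.72] F [-1.6  -1.49 -0.49] q [-0.31 -0.19  2.54  1.36  0.45 -1.78] open -0.0
theta 0.2 n 2784 edge ex,z [478. 123.] t 10.975
```

Call:
apply_moves(
  moves=[
    {"jaw": 0, "offset": [0, -4, 3.2], "rot": [0, 0, 0]},
    {"jaw": 0, "offset": [0, -4, 3.2], "rot": [0, 0, 0]},
    {"jaw": 0, "offset": [0, -4, 3.2], "rot": [0, 0, 0]},
    {"jaw": 0, "offset": [0, -4, 3.2], "rot": [0, 0, 0]},
    {"jaw": 0, "offset": [0, -3, 2.5], "rot": [0, 0, 0]},
  ],
)

```text
time_s: 11.6
eef_pos: [0.4652, 0.1148, 0.0768]
eef_rot: [0.224, 0.55, 0.738, 0.32]
wrist_force: [-2.6, -2.1, -0.9]
opening: -0.004
grasp_force: 1.5
```

```bash
python3 -c "
from h import *
st();theta()"
```

```text
t 11.6 box ex,ey,z mm [479.  -13.8  76.8] z-axis [ 0.72  0.04 -0.69] y-axis [0.69 0.01 0.72] F [-2.59 -2.08 -0.87] q [-0.32 -0.09  2.54  1.58  0.44 -2.03] open -0.0
theta 0.05 n 2123 edge ex,z [475.  98.] t 11.65
```

Last 8 mm or so: I'll lower slowly.

Call:
apply_moves(
  moves=[
    {"jaw": 0, "offset": [0, -2, 1.8], "rot": [0, 0, 0]},
    {"jaw": 0, "offset": [0, -2, 1.8], "rot": [0, 0, 0]},
    {"jaw": 0, "offset": [0, -2, 1.8], "rot": [0, 0, 0]},
    {"jaw": 0, "offset": [0, -2, 1.8], "rot": [0, 0, 0]},
    {"jaw": 0, "offset": [0, -2, 1.8], "rot": [0, 0, 0]},
  ],
)

```text
time_s: 12.28
eef_pos: [0.4658, 0.1154, 0.0644]
eef_rot: [0.225, 0.549, 0.738, 0.321]
wrist_force: [-0.1, -0.0, -0.7]
opening: 0.0
grasp_force: 0.0
```

```bash
python3 -c "
from h import *
st();theta()"
```

```text
t 12.28 box ex,ey,z mm [479.7 -13.4  64.4] z-axis [ 0.72  0.04 -0.69] y-axis [0.69 0.01 0.72] F [-0.14 -0.02 -0.67] q [-0.32 -0.03  2.54  1.71  0.45 -2.17] open 0.0
theta 0.03 n 267 edge ex,z [475.  95.] t 12.325
```

Call:
apply_moves(
  moves=[
    {"jaw": 0, "offset": [0, -4, 3], "rot": [0, 0, 0]},
    {"jaw": 0, "offset": [-25, 0, 0], "rot": [0, 0, 0]},
    {"jaw": 0, "offset": [-35, 0, 0], "rot": [0, 0, 0]},
    {"jaw": 0, "offset": [-40, 0, 0], "rot": [0, 0, 0]},
    {"jaw": 0, "offset": [-40, 0, 0], "rot": [0, 0, 0]},
  ],
)

```text
time_s: 12.95
eef_pos: [0.5065, -0.0199, 0.0564]
eef_rot: [0.225, 0.549, 0.738, 0.321]
wrist_force: [0.6, 0.2, -0.1]
opening: -0.004
grasp_force: 0.0
```

```bash
python3 -c "
from h import *
st()
im,p=lid(); b=np.c_[p@EX,p@EY,p[:,2]]
for lo,hi in((.48,.50),(.53,.55),(.6,.62)):
    s=b[(b[:,0]>lo)&(b[:,0]<hi)&(b[:,1]>-.08)&(b[:,1]<.05)&(b[:,2]>.08)];print(lo,np.round(np.median(s[:,2]),4),len(s))"
```

```text
t 12.95 box ex,ey,z mm [ 482.8 -154.7   56.4] z-axis [ 0.72  0.04 -0.69] y-axis [0.69 0.01 0.72] F [ 0.57  0.18 -0.06] q [-0.71  0.12  2.41  1.42  0.68 -2.21] open -0.0
0.48 0.0975 343
0.53 0.0978 370
0.6 0.0976 406
```

Lid is flat at 98 mm along its whole length, so it is fully shut. I'll raise the hand straight up.

Call:
apply_moves(
  moves=[
    {"jaw": 0, "offset": [0, 25, -25], "rot": [0, 0, 0]},
    {"jaw": 0, "offset": [0, 30, -32], "rot": [0, 0, 0]},
    {"jaw": 0, "offset": [0, 30, -32], "rot": [0, 0, 0]},
    {"jaw": 0, "offset": [0, 30, -32], "rot": [0, 0, 0]},
    {"jaw": 0, "offset": [0, 0, 0], "rot": [0, 0, 0]},
  ],
)

```text
time_s: 13.62
eef_pos: [0.5017, -0.0252, 0.2275]
eef_rot: [0.228, 0.547, 0.739, 0.321]
wrist_force: [0.8, -0.4, 0.9]
opening: -0.001
grasp_force: 0.0
```

```bash
python3 -c "
from h import *
st()
cv2.imwrite('pics/d.png',ctrl.camera('side')[0][:,:,::-1])"
```

```text
t 13.62 box ex,ey,z mm [ 476.7 -158.5  227.5] z-axis [ 0.72  0.03 -0.69] y-axis [0.69 0.01 0.72] F [ 0.76 -0.44  0.89] q [-0.74 -0.41  2.35  0.89  0.94 -1.49] open -0.0
```

View pics/d.png

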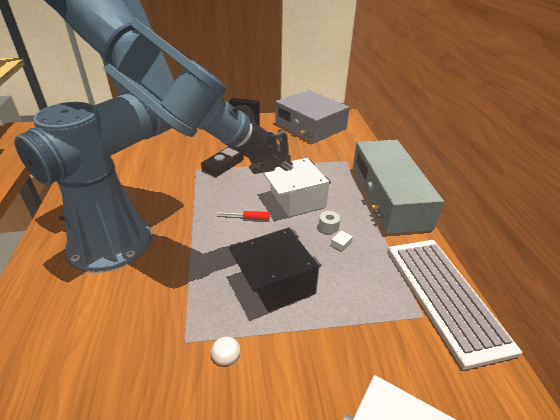

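The picture shows the lid shut at (298,185), the hand clear above it, and the screwdriver, spool, heatsink and mouse undisturbed.

```bash
python3 -c "
from bench import ctrl
print(ctrl.hand_in())"
```

```text
the job is handed in; nothing more can be done
None
```

The lid is fully shut: I tipped it past upright, let it fall free of the hand, caught it under its front edge and lowered it slowly onto the box; the hand is clear, nothing on the bench was seen to move, and I handed the job in at about 13.7 s.

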